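Release the sugar shaker from its ratchet holder

TASK

Free the sugar shaker: on the holder that grips it, press the release pad down with the fingertips and, keeping it down, push the sliding stop back along its bar, away from the shaker, until it is fully back against the end block, then let go. Leave the sugar shaker standing where it is, do not pick anything up, and leave the other holder with the sprinkle jar and everything else on the table alone.

Things in the scene. Friction and masses are not known exactly. Their poses are not given: they have to be found in the camera images.
- shaker_holder: fixed steel jar holder that grips the sugar shaker (the two holders look alike). Origin: mid width, on the table; +x runs along the bar AWAY from the held thing, z up. Base x -130..120 mm, 90 wide, 5 thick; end plate 53 mm high at x = -127; held thing round x = -93; toothed bar 14 mm wide, 22 high; end block 31 mm high at x = 109..119.
- shaker_holder_stop (a joint): slide of its stop along the bar, m: 0 = nearest the held thing, 0.095 = fully back at the end block; starts about 0.002 to 0.028. A pawl in saw teeth 7 mm apart blocks it from going back (up to 7 mm of play) unless the release is held down; then it slides with about 1.5 N friction and stays where left. Its jaw plate, beside the held thing, is 74 mm wide with its top 61 mm over the table.
- shaker_holder_release (a joint): its release lever on the stop, rad: 0 = pad up, 0.32 = pad pressed down to its stop (mid pad about 7 mm lower; 4 to 7 N, least at its rear edge). At rest 0 to 0.18, as the pawl sits in or on a tooth; clear of the teeth above 0.19. Sprung: it comes up when let go, so keep it pressed while the stop is pushed.
- shaker_holder_pad (a point): middle of the upper face of its release pad; rides on the stop and lever. Ribbed steel plate 38 mm wide, 33 mm long along the bar, about 46 mm over the table, rising 9 mm to the rear (level when pressed), between jaw plate (40 mm in front of this point) and push tab (face 18 mm behind it, along the holder's +x). In the holder's frame x = stop value - 13 mm, y = 0 (pad up).
- shaker_holder_tab (a point): middle of the front face (towards the pad) of its black upright push tab, 5 mm below the top edge, 67 mm over the table; holder's frame x = stop value + 5 mm, y = 0. The tab is part of the stop, 52 mm wide, 8 mm thick, top 72 mm over the table; below 52 mm it is cut away between two legs.
- jar_holder: fixed steel jar holder that grips the sprinkle jar (the two holders look alike). Origin: mid width, on the table; +x runs along the bar AWAY from the held thing, z up. Base x -130..120 mm, 90 wide, 5 thick; end plate 53 mm high at x = -127; held thing round x = -93; toothed bar 14 mm wide, 22 high; end block 31 mm high at x = 109..119.
- jar_holder_stop (a joint): slide of its stop along the bar, m: 0 = nearest the held thing, 0.095 = fully back at the end block; starts about 0.002 to 0.028. A pawl in saw teeth 7 mm apart blocks it from going back (up to 7 mm of play) unless the release is held down; then it slides with about 1.5 N friction and stays where left. Its jaw plate, beside the held thing, is 74 mm wide with its top 61 mm over the table.
- jar_holder_release (a joint): its release lever on the stop, rad: 0 = pad up, 0.32 = pad pressed down to its stop (mid pad about 7 mm lower; 4 to 7 N, least at its rear edge). At rest 0 to 0.18, as the pawl sits in or on a tooth; clear of the teeth above 0.19. Sprung: it comes up when let go, so keep it pressed while the stop is pushed.
- jar_holder_pad (a point): middle of the upper face of its release pad; rides on the stop and lever. Ribbed steel plate 38 mm wide, 33 mm long along the bar, about 46 mm over the table, rising 9 mm to the rear (level when pressed), between jaw plate (40 mm in front of this point) and push tab (face 18 mm behind it, along the holder's +x). In the holder's frame x = stop value - 13 mm, y = 0 (pad up).
- jar_holder_tab (a point): middle of the front face (towards the pad) of its black upright push tab, 5 mm below the top edge, 67 mm over the table; holder's frame x = stop value + 5 mm, y = 0. The tab is part of the stop, 52 mm wide, 8 mm thick, top 72 mm over the table; below 52 mm it is cut away between two legs.
- sugar_shaker: glass sugar shaker with a grey domed metal top, 44 mm across, 90 mm tall, loose, standing in its holder; origin at the middle of its underside
- sprinkle_jar: clear jar of sweets with a black screw cap, 54 mm across, 75 mm tall, loose, standing in the other holder; origin at the middle of its underside
- tumbler: empty clear glass tumbler, 81 mm across, 93 mm tall, loose bystander at the back; origin under its middle
- coffee_mug: white coffee mug, 92 mm across (127 mm with handle), 95 mm tall, loose bystander left of the holders; origin under its middle
- bottle_opener: bottle opener with dark green handle, 174 x 41 x 20 mm, loose bystander lying in front on the right; origin under its middle

How it is judged (in metres and radians):
On the way, in this order (a step that is already met when the one before it is completed fails the run):
1. the release pad of the sugar shaker's holder is pressed down while the stop is still near the shaker (value of joint shaker_holder_release above 0.15 rad and value of joint shaker_holder_stop below 0.05 m and contact force between the fingers and shaker_holder above 1 N), for 0.05 s.
2. the stop is pushed fully back (value of joint shaker_holder_stop above 0.085 m), for 0.1 s.
At the end, for the whole second after the job is handed in: The shaker's stop is above 0.085 m and its release below 0.19 rad; shaker and sprinkle jar stand upright within 15 mm of their starts; the other stop is below 0.035 m; tumbler, mug and opener are within 30 mm of their starts (value of joint shaker_holder_stop above 0.085 m and value of joint shaker_holder_release below 0.19 rad and distance of each of sugar_shaker, sprinkle_jar from where it was at the start of the episode below 0.015 m and angle between each of sugar_shaker, sprinkle_jar's own z axis and vertical below 0.1 rad and linear speed of sugar_shaker below 0.02 m/s and value of joint jar_holder_stop below 0.035 m and distance of each of tumbler, coffee_mug, bottle_opener from where it was at the start of the episode below 0.03 m); the robot touches nothing.
It fails at once if the sugar shaker is knocked away or tipped (over 30 mm or 0.35 rad) (distance of sugar_shaker from where it was at the start of the episode above 0.03 m or angle between sugar_shaker's own z axis and vertical above 0.35 rad).
It fails at once if the sprinkle jar is knocked away or tipped (over 30 mm or 0.35 rad) (distance of sprinkle_jar from where it was at the start of the episode above 0.03 m or angle between sprinkle_jar's own z axis and vertical above 0.35 rad).
It fails at once if the sugar shaker or the sprinkle jar is lifted by more than 15 mm (height (world z) of any of sugar_shaker, sprinkle_jar above 0.02 m).
It fails at once if the other holder's release is pressed or its stop pushed back ((value of joint jar_holder_release above 0.26 rad and contact force between the fingers and jar_holder above 0.5 N) or value of joint jar_holder_stop above 0.04 m).
It fails at once if a bystander (tumbler, mug, bottle opener) is moved by more than 50 mm (distance of any of tumbler, coffee_mug, bottle_opener from where it was at the start of the episode above 0.05 m).
It also fails if it takes over 29 s, if anything falls off the work surface, if the arm or the gripper's body presses on something with over 40 N, if the wrist force passes 120 N, or if a joint passes its speed limit or range.

ROBOT

A 6-joint arm with a two-finger parallel gripper is mounted at the origin on a cart in front of the work surface, level with it; the furniture and walls round the work are solid. World frame = base frame: x ahead of the robot, y to its left, z up, the work surface at z = 0. Lengths are in m, angles in degrees, forces in N, time in s.
With the tool pointing down it reaches from about 0.4 to 0.825 m from the base axis. Payload 7 kg.
Tool frame: the origin (TCP) lies at the very end of the fingers, on their centre line; the grasp point (between the pads) lies 19 mm behind it (ctrl.hold_point_z is the distance from the TCP to the grasp point, in m); z points along the fingers, y is the line along which they close (so a half turn about z gives the same grasp; the last joint's range is limited). The gripper opens to 85 mm and grips with 20 to 120 N. Pads are 22 mm wide; open, the fingers measure 114 mm over their backs; the gripper's body (76 mm by 85 mm) begins 54 mm behind the grasp point. The pads swing forward as they close: fully open they stand 13 mm farther back than shut.
Start: joints at [-57.175, 20.546, 0.682, 0, -70.136, -16.507], TCP at [0.19, -0.648, 0.192] pointing down, gripper open.
Joint ranges: [-176.03, 176.03], [-82.01, 121.73], [-58.28, 71.71], [-173.87, 95.51], [-174.79, -0.11], [-173.66, 173.66]. Speed limits (degrees/s): [136.94, 136.94, 172.46, 180, 180, 180].

INTERFACE

Orientations are given as [roll, pitch, yaw] about the fixed x, y, z axes, in that order (R = Rz(yaw) Ry(pitch) Rx(roll)).
In Python, from bench import ctrl gives the robot as it stands. The module is installed in compiled form; this text tells all that it offers.
- The arm moves only by the tool apply_moves, never from a script. Its argument "steps" is one flat list of numbers, 7 for each row, row after row: the turn, a rotation vector about the world's x, y, z in rad, then the shift along the world's x, y, z in mm, then the finger opening in mm, from 0 to 85.4. A call has 1 to 5 rows; each row shifts and turns the commanded pose from where the row before left it; what a row does not reach is not made up. A row lasts 1/10 s, in which the tool goes at most 50 mm and 8.59 degrees, less where a joint would pass 70% of its speed; a pose out of reach is approached as far as the arm can. A call with a gripper value outside its range is refused whole. The fingers move at their own pace and stop on an object; the grip force is fixed at half the most. Time passes only in rows, so rows that do not move let the fingers close. It gives the time, the measured TCP pose, the force, the opening and the grip force at its end, in the units of the state.
- ctrl.observe(): the state, without advancing time (a new reading comes with each control period).
- ctrl.snapshot(name): name is "scene" or "side" or "wrist"; returns a dict with "color" (400x640x3 uint8, red, green, blue), "z_map" (400x640 float32, m along the optical axis (not along the pixel's ray), 0 where there is no reading), "camera_matrix" (3x3 intrinsics, pixels), "k1" (the pictures are not rectified: a ray, as slopes to the right and down, at radius r is drawn at 1 + k1 r^2 times it, then the intrinsics apply), "world_from_camera" (4x4, takes a point from camera to world coordinates); the wrist camera has in their place "tool_from_camera" (4x4, takes a point from camera to tool coordinates, whose origin is the TCP and whose axes are the flange's). Camera axes: x right, y down, z forward; pixel columns grow to the right and rows downward; lengths in m; the calibration is good to about 2 mm. A picture is of the moment at which its call begins: read the wrist's pose just before it.
- ctrl.finish_job(): hands the job in; it is judged then, once.
Trained networks look in a picture, given as the dict that the camera call returned (one of the last four; its "shot" number tells which), for a name from the list of things; names that differ only in an ending like _2 or _b are one class to them, and where a whole thing is asked for, a point or a joint stands for the part that bears it (a point fixed in the world has none). Each returns a list of dicts, best first, with "score" (0 to 1); they miss things now and then, are a little off and sometimes report something else, mostly with a low value. They report only what shows in the picture. A call takes as long as a camera call.
- ctrl.search_frame(picture, query): "pixel" ([column, row] in pixels, amid what is visible of it).
- ctrl.regions_of(picture, query): "mask" (400x640 bool, what is visible of it) and "pixel" ([column, row] in pixels, amid what is visible of it).
- ctrl.spot_point(picture, query): "pixel" ([column, row] in pixels: a listed point, or the origin of a listed thing).
The state is a dict: "t": time; "q": joint angles; "dq": joint speeds; "tau": joint torques, N m; "ee_pos": TCP position; "eef_rot": TCP orientation; "force": force on the tool from outside, world axes, zero at the start; "wrist_torque": the same for the moment, N m; "gripper_width": finger opening in m; "grip_force": force on a finger pad.
Only numpy, scipy, OpenCV 4.12 (cv2) and the standard library are available. Lean on these libraries where they do the work, as an engineer would, in place of code of your own. Each camera call takes 0.05 s, during which the arm holds its last target. There are 200 camera calls.

## Working session

There is one attempt and no reset: what is moved stays moved. The work goes in short steps, Python scripts to look and compute and a tool call to move; the robot and the scene stay as the last step left them, time stands still between calls to the robot, and variables do not carry over. Pictures are saved under pics/ and viewed, at most 10 in all, crops included, and the job is handed in when it is done.

Besides the shell and the picture viewer there is one more tool, called after "Emit:" as name(argument=value, ...) on one line, values as JSON. apply_moves: Moves the arm, as the interface text tells. Its arguments: {"type":"object","properties":{"steps":{"type":"array"}},"required":["steps"]}

```bash
mkdir -p pics; cat > h.py <<'E'
import numpy as np, cv2
from bench import ctrl
def world(p,px,T=None,r=3):
    u,v=int(round(px[0])),int(round(px[1])); z=p["z_map"][max(v-r,0):v+r+1,max(u-r,0):u+r+1]; z=z[z>0]
    if len(z)==0: return None
    K=p["camera_matrix"]; d=np.array([(px[0]-K[0,2])/K[0,0],(px[1]-K[1,2])/K[1,1]]); s=d.copy()
    for _ in range(10): s=d/(1+p["k1"]*(s@s))
    T=p["world_from_camera"] if T is None else T
    return (T@np.array([*(s*np.median(z)),np.median(z),1]))[:3]
E
python3 - <<'E'
from h import *
for n in("scene","side"):
    p=ctrl.snapshot(n); cv2.imwrite(f"pics/{n}1.png",p["color"][...,::-1])
    for q in("shaker_holder_pad","shaker_holder_tab","jar_holder_tab","sugar_shaker","sprinkle_jar","tumbler","coffee_mug","bottle_opener"):
        for f in ("spot_point","search_frame"):
            for d in getattr(ctrl,f)(p,q)[:2]: print(n,q,f,round(d["score"],2),np.round(d["pixel"]),np.round(world(p,d["pixel"]),3))
print(ctrl.observe())
E
```

```text
scene shaker_holder_pad spot_point 0.55 [386. 215.] [ 0.522 -0.238  0.046]
scene shaker_holder_pad search_frame 0.4 [384. 217.] [ 0.514 -0.237  0.045]
scene shaker_holder_tab spot_point 0.89 [385. 204.] [ 0.54  -0.228  0.068]
scene shaker_holder_tab search_frame 0.63 [385. 216.] [ 0.517 -0.237  0.046]
scene shaker_holder_tab search_frame 0.63 [308. 189.] [0.538 0.004 0.06 ]
scene jar_holder_tab spot_point 0.66 [309. 175.] [0.604 0.037 0.072]
scene jar_holder_tab search_frame 0.56 [311. 187.] [0.582 0.018 0.045]
scene sugar_shaker spot_point 0.6 [373. 246.] [ 0.391 -0.259  0.028]
scene sugar_shaker search_frame 0.59 [372. 226.] [ 0.414 -0.245  0.067]
scene sprinkle_jar spot_point 0.84 [298. 210.] [ 0.455 -0.012  0.032]
scene sprinkle_jar search_frame 0.61 [296. 193.] [0.47  0.003 0.074]
scene tumbler spot_point 0.97 [314. 173.] [0.723 0.084 0.024]
scene tumbler search_frame 0.73 [315. 161.] [0.727 0.086 0.063]
scene coffee_mug spot_point 0.8 [249. 186.] [0.519 0.194 0.031]
scene coffee_mug search_frame 0.67 [247. 173.] [0.513 0.196 0.075]
scene coffee_mug search_frame 0.19 [381. 216.]
[... 1378 characters left out ...]
[411. 196.] [ 0.314 -0.24   0.015]
{'t': 1.7, 'q': array([-5.71769855e+01,  2.05472951e+01,  6.80915162e-01,  1.19699798e-03,
       -7.01385146e+01, -1.65064459e+01]), 'dq': array([ 0.06806924,  0.08071749, -0.02551818,  0.05633001, -0.0137157 ,
       -0.05721156]), 'tau': array([ 3.01509106e-03, -5.82971835e+01,  2.93641716e+01,  6.94173709e+00,
       -1.06948675e-03, -2.07235939e-05]), 'ee_pos': array([ 0.18958619, -0.64778044,  0.19148751]), 'eef_rot': array([ 1.79995627e+02, -2.47001789e-03, -1.63683025e+02]), 'force': array([ 0.10284713, -0.4801464 , -0.67436213]), 'wrist_torque': array([-0.02752364,  0.0180813 ,  0.06341269]), 'grip_force': 0.0, 'gripper_width': 0.08531924074429424}
```

```bash
python3 - <<'E'
import cv2, numpy as np
a=cv2.resize(cv2.imread("pics/scene1.png")[130:310,220:460],(800,600),interpolation=cv2.INTER_CUBIC)
b=cv2.resize(cv2.imread("pics/side1.png")[120:300,180:460],(800,514),interpolation=cv2.INTER_CUBIC)
cv2.imwrite("pics/a.png",a);cv2.imwrite("pics/b.png",b)
E
```

```text
(no output)
```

View pics/a.png

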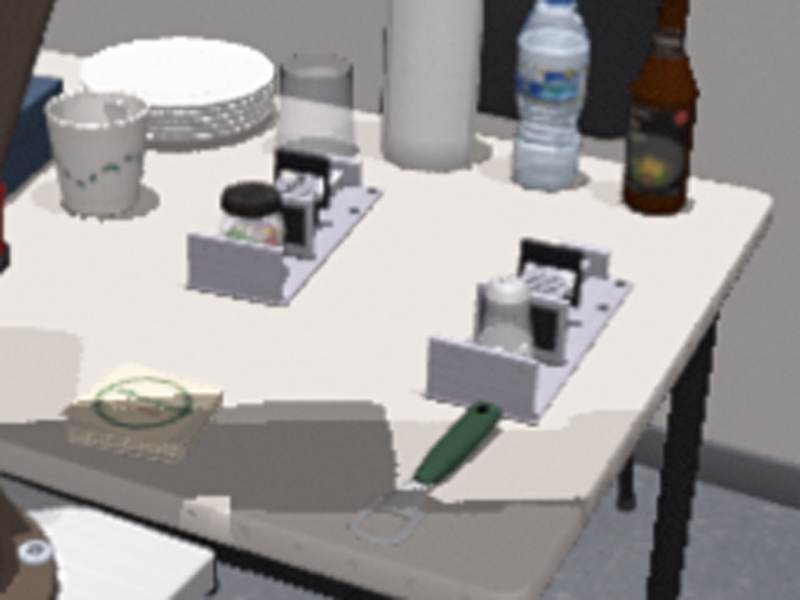

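View pics/b.png

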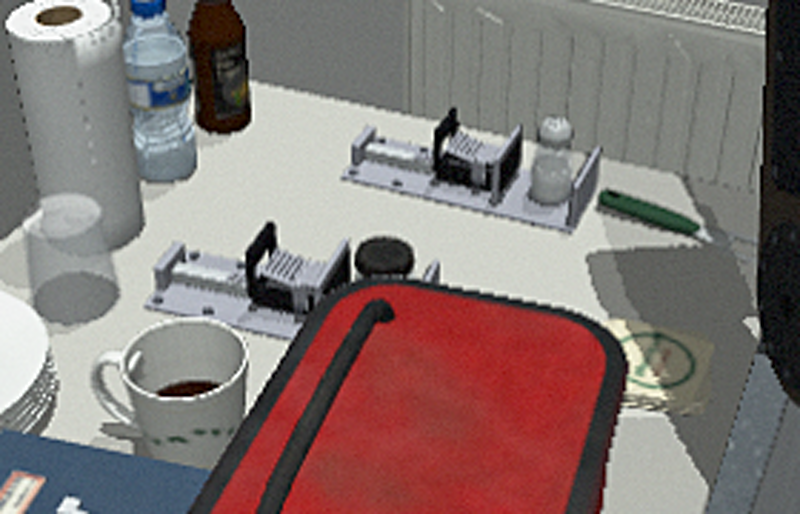

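Emit:
apply_moves(steps=[0, 0, -0.02, 24, 31, 4, 0, 0, 0, -0.02, 24, 31, 4, 0, 0, 0, -0.02, 24, 31, 4, 0, 0, 0, -0.02, 24, 31, 4, 0, 0, 0, -0.02, 24, 31, 4, 0])

```text
t: 2.2
ee_pos: [0.3103, -0.4915, 0.2118]
eef_rot: [-180.0, 0.0, -169.5]
force: [1.7, -0.6, 0.7]
gripper_width: 0.0122
grip_force: 0.0
```

Emit:
apply_moves(steps=[0, 0, -0.02, 24, 31, 4, 0, 0, 0, -0.02, 24, 31, 4, 0, 0, 0, -0.02, 24, 31, 4, 0, 0, 0, -0.02, 24, 31, 4, 0, 0, 0, -0.02, 24, 31, 4, 0])

```text
t: 2.7
ee_pos: [0.4304, -0.3364, 0.232]
eef_rot: [-180.0, 0.0, -175.2]
force: [1.5, -0.7, 0.3]
gripper_width: -0.0002
grip_force: 0.0
```

Emit:
apply_moves(steps=[0, 0, 0, 24, 31, 2, 0, 0, 0, 0, 24, 31, 2, 0, 0, 0, 0, 12, 31, 2, 0, 0, 0, 0, 0, 0, 0, 0])

```text
t: 3.1
ee_pos: [0.4912, -0.242, 0.2378]
eef_rot: [180.0, 0.1, -175.0]
force: [-0.8, -0.0, -0.1]
gripper_width: -0.0003
grip_force: 0.0
```

```bash
cat > w.py <<'E'
from h import *
import sys
from scipy.spatial.transform import Rotation as R
o=ctrl.observe(); p=ctrl.snapshot("wrist")
T=np.eye(4); T[:3,:3]=R.from_euler("xyz",o["eef_rot"],degrees=True).as_matrix(); T[:3,3]=o["ee_pos"]; T=T@p["tool_from_camera"]
cv2.imwrite(f"pics/{sys.argv[1]}.png",p["color"][...,::-1]); np.savez("last.npz",T=T,**p)
print(o["t"],o["ee_pos"],o["eef_rot"],o["force"])
for q in("shaker_holder","shaker_holder_pad","shaker_holder_tab","sugar_shaker"):
    for d in ctrl.spot_point(p,q)[:2]: print(q,round(d["score"],2),np.round(d["pixel"]),np.round(world(p,d["pixel"],T),4))
E
python3 w.py w1
```

```text
3.1 [ 0.49121998 -0.24198254  0.23782188] [ 1.79990734e+02  5.49373695e-02 -1.74950682e+02] [-0.77192024 -0.04127979 -0.13181445]
shaker_holder 0.61 [328. 177.] [ 0.5077 -0.2319  0.0442]
shaker_holder_pad 0.9 [329. 186.] [ 0.5179 -0.2299  0.0473]
shaker_holder_tab 0.72 [324. 204.] [ 0.5339 -0.2344  0.0686]
sugar_shaker 0.81 [326. 105.] [ 0.4257 -0.2429  0.0948]
```

View pics/w1.png

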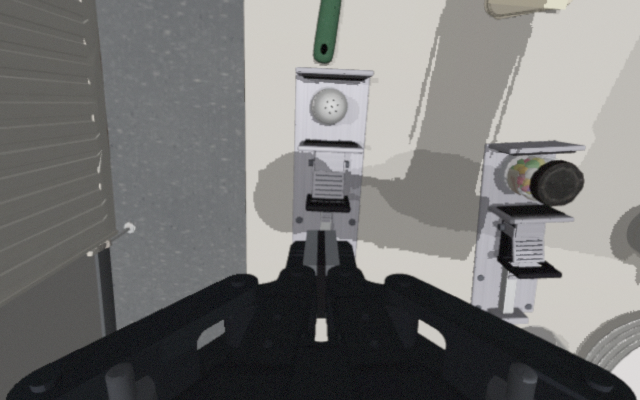

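```bash
python3 - <<'E'
from h import *
p=dict(np.load("last.npz")); T=p["T"]
p["k1"]=float(p["k1"])
V,U=np.mgrid[60:260:1,280:385:1]
z=p["z_map"]
P=[world(p,(u,v),T,0) for u,v in zip(U.ravel(),V.ravel())]
ok=[i for i,x in enumerate(P) if x is not None]; P=np.array([P[i] for i in ok])
def fit(n,m):
    Q=P[m]; c=Q.mean(0); mm=(Q.max(0)+Q.min(0))/2
    r=cv2.minAreaRect((Q[:,:2]*1000).astype(np.float32)); print(n,len(Q),c.round(4),np.round(r[0],1),np.round(r[1],1),round(r[2],1))
x,y,h=P.T
fit("endplate",(h>.045)&(x<.40))
fit("jaw",(h>.054)&(x>.45)&(x<.50))
fit("pad",(h>.038)&(h<.054)&(x>.49)&(x<.53))
fit("tab",(h>.062)&(x>.52)&(x<.56))
fit("shaker",(h>.075)&(x<.46)&(x>.38))
E
```

```text
endplate 692 [ 0.392  -0.2374  0.0527] [ 391.9 -237.4] [ 9.1 82.1] 2.5
jaw 2088 [ 0.4781 -0.2407  0.2378] [ 474.9 -233.3] [17.9 73.7] 2.9
pad 1086 [ 0.5102 -0.2319  0.0458] [ 510.1 -231.8] [41.  38.1] 2.0
tab 392 [ 0.5366 -0.2309  0.0711] [ 537.8 -230.6] [ 8.6 51.5] 2.2
shaker 924 [ 0.4257 -0.2388  0.0914] [ 425.6 -238.5] [32.9 33.5] 49.6
```

Emit:
apply_moves(steps=[0, 0, -0.011, 9, 4, -30, 0, 0, 0, -0.011, 9, 4, -40, 0, 0, 0, -0.011, 8, 3, -40, 0, 0, 0, -0.011, 0, 0, -40, 0, 0, 0, 0, 0, 0, -20, 0])

```text
t: 3.85
ee_pos: [0.5131, -0.2343, 0.0639]
eef_rot: [179.9, -0.3, -177.8]
force: [-0.6, 0.1, 0.2]
gripper_width: 0.0
grip_force: 0.0
```

Emit:
apply_moves(steps=[0, 0, 0, 0, 0, -6, 0, 0, 0, 0, 0, 0, -5, 0, 0, 0, 0, 0, 0, -4, 0, 0, 0, 0, 0, 0, -4, 0, 0, 0, 0, 0, 0, 0, 0])

```text
t: 4.35
ee_pos: [0.5158, -0.2339, 0.0489]
eef_rot: [-180.0, 0.1, -177.7]
force: [0.8, -0.5, 0.2]
gripper_width: -0.0003
grip_force: 0.0
```

Emit:
apply_moves(steps=[0, 0, 0, 0, 2, -3, 0, 0, 0, 0, 0, 0, -2, 0, 0, 0, 0, 0, 0, -2, 0, 0, 0, 0, 0, 0, -2, 0, 0, 0, 0, 0, 0, 0, 0])

```text
t: 4.85
ee_pos: [0.5154, -0.2317, 0.0392]
eef_rot: [180.0, -0.0, -177.7]
force: [0.4, -0.7, 0.1]
gripper_width: 0.0002
grip_force: 0.0
```

Emit:
apply_moves(steps=[0, 0, 0, 0, 0, -2, 0, 0, 0, 0, 0, 0, 0, 0])

```text
t: 5.05
ee_pos: [0.5155, -0.2318, 0.0372]
eef_rot: [180.0, -0.0, -177.7]
force: [-0.4, 0.4, -0.1]
gripper_width: -0.0
grip_force: 0.0
```

```bash
python3 w.py w2; python3 - <<'E'
import cv2
a=cv2.imread("pics/w2.png"); from bench import ctrl
b=ctrl.snapshot("side")["color"][...,::-1]
c=ctrl.snapshot("scene")["color"][...,::-1]
f=lambda i:cv2.resize(i,(400,300),interpolation=cv2.INTER_CUBIC)
import numpy as np
cv2.imwrite("pics/c.png",np.vstack([np.hstack([f(b[120:210,290:410]),f(c[170:260,330:450])]),cv2.resize(a[60:285,160:460],(800,300)) if 0 else np.hstack([f(a),f(a[60:240,200:440])])]))
E
```

```text
5.05 [ 0.51548068 -0.23178646  0.03723997] [ 1.79994470e+02 -2.16362364e-02 -1.77666950e+02] [-0.42323307  0.40460473 -0.12150893]
shaker_holder 0.82 [322. 208.] [ 0.5055 -0.2319  0.0442]
shaker_holder_pad 0.98 [323. 224.] [ 0.5148 -0.231   0.0462]
sugar_shaker 0.59 [312.  70.] [ 0.4364 -0.2383  0.0938]
```

View pics/c.png

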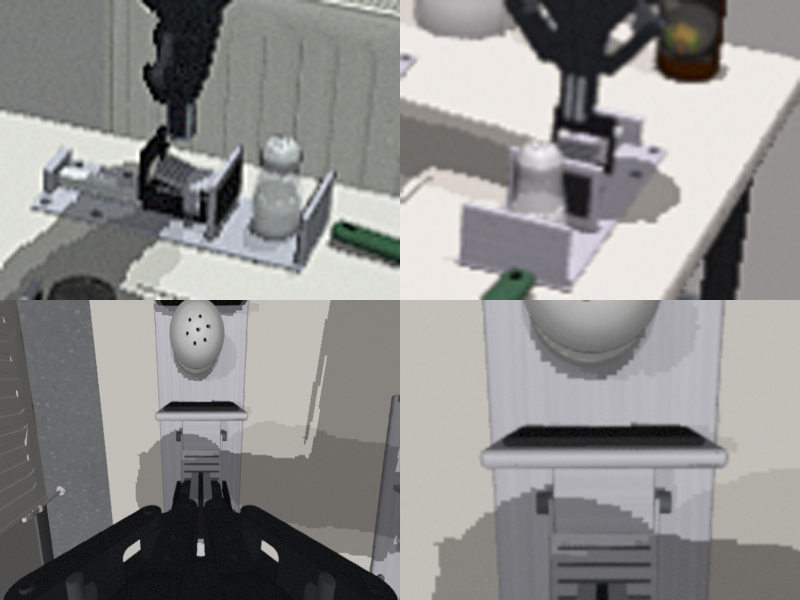

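```bash
python3 - <<'E'
from h import *
print(ctrl.observe()["ee_pos"])
for n in("side","scene"):
    p=ctrl.snapshot(n); 
    for (u,v) in ([(343,v) for v in range(148,172,2)] if n=="side" else [(383,v) for v in range(190,216,2)]): print(n,u,v,np.round(world(p,(u,v),None,0),4))
E
```

```text
[ 0.51565556 -0.23181014  0.03755717]
side 343 148 [ 0.5018 -0.1883  0.1444]
side 343 150 [ 0.5047 -0.1958  0.1341]
side 343 152 [ 0.5135 -0.2178  0.1152]
side 343 154 [ 0.5132 -0.2176  0.1091]
side 343 156 [ 0.5134 -0.2185  0.1022]
side 343 158 [ 0.5141 -0.2207  0.0946]
side 343 160 [ 0.5134 -0.2197  0.0888]
side 343 162 [ 0.7848 -0.8823 -0.3252]
side 343 164 [ 5.631e-01 -3.420e-01 -1.000e-04]
side 343 166 [ 0.5548 -0.3223  0.005 ]
side 343 168 [ 0.5215 -0.2416  0.049 ]
side 343 170 [ 0.5164 -0.2295  0.05  ]
scene 383 190 [ 0.5145 -0.2279  0.1191]
scene 383 192 [ 0.5076 -0.2308  0.1169]
scene 383 194 [ 0.5092 -0.2306  0.1107]
scene 383 196 [ 0.5086 -0.2313  0.1054]
scene 383 198 [ 0.5041 -0.2334  0.1022]
scene 383 200 [ 0.5058 -0.2332  0.0958]
scene 383 202 [ 0.5055 -0.2337  0.0904]
scene 383 204 [ 0.5076 -0.2334  0.0837]
scene 383 206 [ 0.5376 -0.223   0.0627]
scene 383 208 [ 0.5375 -0.2235  0.057 ]
scene 383 210 [ 0.6203 -0.1942  0.0077]
scene 383 212 [ 0.527  -0.2282  0.051 ]
scene 383 214 [ 0.5256 -0.2291  0.046 ]
```

```bash
python3 - <<'E'
from h import *
d=dict(np.load("last.npz")); d["k1"]=float(d["k1"])
def cloud(p,T,st=1):
    K=p["camera_matrix"]; V,U=np.mgrid[0:400,0:640]; px=np.stack([U.ravel(),V.ravel()],1).astype(float)
    dd=np.c_[(px[:,0]-K[0,2])/K[0,0],(px[:,1]-K[1,2])/K[1,1]]; s=dd.copy()
    for _ in range(8): s=dd/(1+p["k1"]*(s**2).sum(1,keepdims=True))
    z=p["z_map"].ravel(); m=z>0
    return (np.c_[s*z[:,None],z,np.ones(len(z))][m]@T.T)[:,:3]
for n in("side","scene","wrist"):
    if n=="wrist": C=cloud(d,d["T"])
    else:
        p=ctrl.snapshot(n); C=cloud(p,p["world_from_camera"])
    C=C[(abs(C[:,0]-.5155)<.09)&(abs(C[:,1]+.232)<.09)&(C[:,2]>.076)&(C[:,2]<.25)&(C[:,0]>.46)]
    for a in np.arange(.076,.25,.012):
        Q=C[(C[:,2]>=a)&(C[:,2]<a+.012)]
        if len(Q): print(n,round(a,3),len(Q),"x",np.round(np.percentile(Q[:,0],[2,98]),3),"y",np.round(np.percentile(Q[:,1],[2,98]),3))
E
```

```text
side 0.076 16 x [0.504 0.54 ] y [-0.241 -0.215]
side 0.088 30 x [0.504 0.523] y [-0.238 -0.217]
side 0.1 36 x [0.504 0.526] y [-0.235 -0.216]
side 0.112 21 x [0.502 0.52 ] y [-0.243 -0.216]
side 0.124 48 x [0.502 0.525] y [-0.263 -0.195]
side 0.136 46 x [0.498 0.522] y [-0.274 -0.183]
side 0.148 68 x [0.497 0.524] y [-0.279 -0.173]
side 0.16 99 x [0.498 0.53 ] y [-0.287 -0.168]
side 0.172 88 x [0.495 0.535] y [-0.269 -0.176]
side 0.184 70 x [0.496 0.522] y [-0.243 -0.187]
side 0.196 46 x [0.489 0.525] y [-0.216 -0.191]
side 0.208 107 x [0.478 0.544] y [-0.234 -0.192]
side 0.22 123 x [0.478 0.545] y [-0.232 -0.191]
side 0.232 123 x [0.478 0.543] y [-0.231 -0.191]
side 0.244 65 x [0.478 0.544] y [-0.229 -0.193]
scene 0.076 25 x [0.502 0.522] y [-0.24  -0.218]
scene 0.088 46 x [0.503 0.522] y [-0.243 -0.217]
scene 0.1 54 x [0.504 0.522] y [-0.244 -0.218]
scene 0.112 53 x [0.502 0.517] y [-0.248 -0.206]
scene 0.124 141 x [0.501 0.526] y [-0.263 -0.196]
scene 0.136 122 x [0.498 0.528] y [-0.274 -0.187]
scene 0.148 140 x [0.497 0.521] y [-0.282 -0.178]
scene 0.16 209 x [0.497 0.525] y [-0.289 -0.171]
scene 0.172 182 x [0.495 0.522] y [-0.283 -0.178]
scene 0.184 152 x [0.5   0.522] y [-0.271 -0.193]
scene 0.196 56 x [0.482 0.514] y [-0.268 -0.194]
scene 0.208 136 x [0.477 0.518] y [-0.265 -0.2  ]
scene 0.22 141 x [0.477 0.517] y [-0.266 -0.197]
scene 0.232 141 x [0.477 0.518] y [-0.266 -0.202]
scene 0.244 83 x [0.477 0.523] y [-0.266 -0.202]
wrist 0.076 195 x [0.503 0.508] y [-0.244 -0.221]
wrist 0.088 732 x [0.503 0.508] y [-0.245 -0.219]
wrist 0.1 784 x [0.503 0.508] y [-0.245 -0.219]
wrist 0.112 1461 x [0.501 0.524] y [-0.252 -0.212]
wrist 0.124 6952 x [0.501 0.524] y [-0.267 -0.197]
wrist 0.136 6847 x [0.497 0.524] y [-0.276 -0.189]
wrist 0.148 15679 x [0.497 0.52 ] y [-0.285 -0.18 ]
wrist 0.16 18410 x [0.496 0.511] y [-0.291 -0.174]
wrist 0.172 4107 x [0.494 0.498] y [-0.251 -0.215]
```

The three cameras agree that the fingertips really stand at z ≈ 0.084 m while the reported TCP is at 0.037 m. The reading is about 47 mm too low, and the zero force fits that. I'll descend by the camera offset and watch the force.

Emit:
apply_moves(steps=[0, 0, 0, 0, 0, -12, 0, 0, 0, 0, 0, 0, -12, 0, 0, 0, 0, 0, 0, -6, 0, 0, 0, 0, 0, 0, -2, 0, 0, 0, 0, 0, 0, 0, 0])

```text
t: 6.1
ee_pos: [0.5151, -0.2317, 0.0049]
eef_rot: [180.0, -0.1, -177.7]
force: [-1.1, -0.3, 0.8]
gripper_width: -0.0001
grip_force: 0.7
```

Emit:
apply_moves(steps=[0, 0, 0, 0, 0, -3, 0, 0, 0, 0, 0, 0, -3, 0, 0, 0, 0, 0, 0, 0, 0])

```text
t: 6.4
ee_pos: [0.5164, -0.2317, -0.0002]
eef_rot: [-180.0, 0.1, -177.6]
force: [0.8, 2.9, 4.5]
gripper_width: 0.0002
grip_force: 2.4
```

Contact as predicted. Press on to the lever's stop.

Emit:
apply_moves(steps=[0, 0, 0, 0, 0, -3, 0, 0, 0, 0, 0, 0, -3, 0, 0, 0, 0, 0, 0, 0, 0])

```text
t: 6.7
ee_pos: [0.5203, -0.232, -0.0022]
eef_rot: [-179.9, 0.5, -177.5]
force: [-0.1, 9.0, 31.4]
gripper_width: -0.0
grip_force: 15.4
```

Emit:
apply_moves(steps=[0, 0, 0, 0, 0, -2, 0, 0, 0, 0, 0, 0, 0, 0])

```text
t: 6.9
ee_pos: [0.5222, -0.232, -0.0025]
eef_rot: [-179.8, 0.7, -177.5]
force: [-1.2, 12.4, 42.4]
gripper_width: 0.0004
grip_force: 21.2
```

Emit:
apply_moves(steps=[0, 0, 0, 1, 0, 3, 0, 0, 0, 0, 3, 0, 2, 0, 0, 0, 0, 4, 0, 0, 0, 0, 0, 0, 4, 0, 0, 0])

```text
t: 7.3
ee_pos: [0.5284, -0.2315, -0.0019]
eef_rot: [-180.0, 0.1, -177.6]
force: [-1.6, 7.9, 16.2]
gripper_width: 0.0
grip_force: 8.1
```

Emit:
apply_moves(steps=[0, 0, 0, 8, 0.3, 0, 0, 0, 0, 0, 8, 0.4, 0, 0, 0, 0, 0, 8, 0.3, 0, 0, 0, 0, 0, 8, 0.4, 0, 0, 0, 0, 0, 8, 0.3, 0, 0])

```text
t: 7.8
ee_pos: [0.5686, -0.2297, -0.0018]
eef_rot: [-180.0, 0.1, -177.6]
force: [-1.5, 6.5, 15.2]
gripper_width: -0.0005
grip_force: 7.6
```

Emit:
apply_moves(steps=[0, 0, 0, 8, 0.3, 0, 0, 0, 0, 0, 8, 0.4, 0, 0, 0, 0, 0, 8, 0.3, 0, 0, 0, 0, 0, 8, 0.4, 0, 0, 0, 0, 0, 6, 0.3, 0, 0])

```text
t: 8.3
ee_pos: [0.6054, -0.2282, -0.0021]
eef_rot: [-180.0, -0.0, -177.6]
force: [-11.8, 2.0, 18.1]
gripper_width: -0.0
grip_force: 9.1
```

Emit:
apply_moves(steps=[0, 0, 0, 3, 0, 0, 0, 0, 0, 0, 2, 0, 0, 0, 0, 0, 0, 0, 0, 0, 0])

```text
t: 8.6
ee_pos: [0.607, -0.2285, -0.0022]
eef_rot: [180.0, -0.3, -177.7]
force: [-12.9, 4.0, 21.5]
gripper_width: -0.0
grip_force: 13.8
```

Emit:
apply_moves(steps=[0, 0, 0, -3, 0, 4, 0, 0, 0, 0, -2, 0, 6, 0, 0, 0, 0, 0, 0, 15, 0, 0, 0, 0, 0, 0, 35, 0, 0, 0, 0, 0, 0, 40, 0])

```text
t: 9.1
ee_pos: [0.6048, -0.2284, 0.097]
eef_rot: [180.0, -0.2, -177.7]
force: [0.6, 0.1, 0.2]
gripper_width: 0.0002
grip_force: 0.0
```

Emit:
apply_moves(steps=[0, 0, 0, -20, 0, 40, 0, 0, 0, 0, -30, 0, 40, 0, 0, 0, 0, -30, 0, 30, 0, 0, 0, 0, -20, 0, 0, 0, 0, 0, 0, 0, 0, 0, 0])

```text
t: 9.6
ee_pos: [0.5043, -0.2285, 0.2093]
eef_rot: [-180.0, 0.2, -177.7]
force: [0.5, -0.9, 0.3]
gripper_width: 0.0002
grip_force: 0.0
```

```bash
python3 w.py w3; python3 - <<'E'
from h import *
p=ctrl.snapshot("side"); cv2.imwrite("pics/s3.png",cv2.resize(p["color"][120:300,180:460,::-1],(800,514),interpolation=cv2.INTER_CUBIC))
E
```

```text
9.6 [ 0.50428905 -0.2284827   0.20930019] [-179.9874358     0.22727156 -177.69392703] [ 0.52565842 -0.88715686  0.32845876]
shaker_holder 0.62 [317. 172.] [ 0.5153 -0.2328  0.0223]
shaker_holder_pad 0.59 [312.  93.] [ 0.4289 -0.2396  0.0951]
shaker_holder_tab 0.33 [544. 344.] [ 0.4889 -0.1765  0.3278]
sugar_shaker 0.58 [315.  95.] [ 0.4306 -0.2367  0.0948]
sugar_shaker 0.57 [318. 169.] [ 0.5116 -0.2314  0.0223]
```

View pics/s3.png

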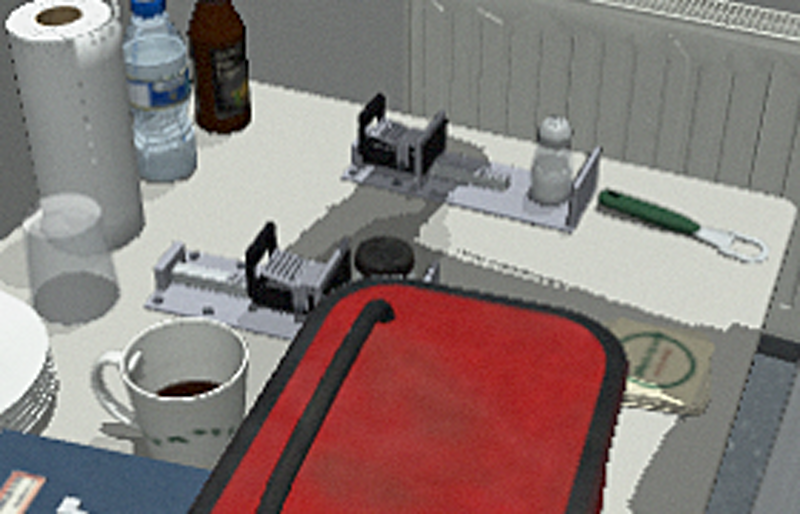

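The picture shows the stop back at the end block (tab at about pixel 370,125) and the shaker standing in place (555,160). The other holder looks unchanged.

```bash
python3 -c "
from bench import ctrl
print(ctrl.finish_job())"
```

```text
the job is handed in; nothing more can be done
None
```

I pressed the release, pushed the shaker holder's stop fully back against its end block, let go and handed the job in; the last picture showed the shaker and everything else in place, though the hand-in gave no verdict. The reported TCP height read about 47 mm lower than the real fingertips, so I used the cameras and contact force for the height, and the press briefly reached about 42 N at the lever's stop.

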